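Prop up the reading board on its stay

TASK

Set up the reading stand: swing its board by the handle right over until it leans back against its stop, flip the steel stay up until it stands against its own stop, then lower the board gently, without letting it fall, so that it rests sloping on the raised stay. Leave the mug, the mouse and the pen tub where they are.

Things in the scene. Friction and masses are not known exactly. Their poses are not given: they have to be found in the camera images.
- stand: Plywood box, 240 (x) by 180 (y) by 80 mm high, walls 10 mm, fixed on the desk. Origin: centre of its underside; x runs roughly away from the robot, y to its left, z up. The board covers it, hinged along x on the rim at y = +90, z = 80 mm. A notch 30 mm wide, 36 mm deep in the wall nearest the robot (centre y = -60 mm) lets the stay stick out.
- board (a joint): Angle of the plywood board (240 x 180 x 10 mm, about 0.5 kg, hinge almost free) about its hinge: 0 lying shut on the box, 1.57 upright, 1.85 leaning back against its stop, where it stays by its own weight. Before 1.57 it falls shut if let go. On the raised stay it rests at about 0.68.
- board_hinge (a point): Middle of the board's hinge line (the line runs along the stand's x), at the stand's x = 0, y = +90 mm, z = 80 mm.
- board_handle (a point): Middle of the grip bar of the board's steel bow handle: 10 mm round bar, 100 mm long, parallel to the hinge, 42 mm beyond the board's free edge, in the board's plane (5 mm above its underside), 222 mm from the hinge line. With the board shut it is at the stand's x = -30, y = -132, z = 85 mm; it swings and turns with the board. The bar can turn between gripping pads.
- stay (a joint): Angle of the stay about its pivot (axis along the stand's y): 0 lying flat, pointing to the stand's -x (towards the robot); 1.57 upright; 1.75 leaning slightly away from the robot against its stop, where it stays by its own weight. Before 1.57 it drops back flat. It turns freely (about 0.15 kg).
- stay_tip (a point): Centre of the black rubber ball (18 mm diameter) at the free end of the stay. The stay is a steel bar of 12 mm diameter, ball centre 125 mm from the pivot axis. Lying flat, the ball centre is 66 mm above the desk and 45 mm outside the box wall nearest the robot, with nothing below it.
- stay_pivot (a point): The stay's pivot inside the box, at the stand's x = -40 mm, y = -60 mm, z = 66 mm; it is under the board while the board is shut.
- mug: White mug, 80 mm wide, 95 mm high, a bystander. Origin: centre of its underside.
- mouse: White computer mouse, 110 x 62 x 33 mm, a bystander. Origin: centre of its underside.
- pen_tub: Black square pen tub, 80 x 80 x 100 mm with pens up to 155 mm high, a bystander to the left of the stand. Origin: centre of its underside.

How it is judged (in metres and radians):
On the way, in this order (a step that is already met when the one before it is completed fails the run):
1. the board leans back against its stop (value of joint board above 1.75 rad), for 0.2 s.
2. with the board open, the stay stands up against its stop (value of joint stay above 1.65 rad and value of joint board above 1.2 rad), for 0.2 s.
At the end, for the whole second after the job is handed in: The stay stands against its stop (more than 1.65 rad) and the board rests on it at 0.60 to 0.76 rad, pressing on it with more than 0.5 N, both at rest (under 0.05 rad/s) (value of joint stay above 1.65 rad and value of joint board between 0.6 and 0.76 rad and contact force between board and stay above 0.5 N and velocity of joint board between -0.05 and 0.05 rad/s and velocity of joint stay between -0.05 and 0.05 rad/s); the robot touches nothing.
It fails at once if the board falls or is slammed (closing faster than 2 rad/s) (velocity of joint board below -2 rad/s).
It fails at once if the mug, the mouse or the pen tub is moved by more than 30 mm or tipped (distance of any of mug, mouse, pen_tub from where it was at the start of the episode above 0.03 m or angle between any of mug, mouse, pen_tub's own z axis and vertical above 0.35 rad).
It also fails if it takes over 72 s, if anything falls off the work surface, if the arm or the gripper's body presses on something with over 40 N, if the wrist force passes 120 N, or if a joint passes its speed limit or range.

ROBOT

A 7-joint arm with a two-finger parallel gripper is mounted at the origin on the work surface. World frame = base frame: x ahead of the robot, y to its left, z up, the work surface at z = 0. Lengths are in m, angles in degrees, forces in N, time in s.
With the tool pointing down it reaches from about 0.425 to 0.875 m from the base axis. Payload 4.7 kg.
Tool frame: the origin (TCP) lies at the very end of the fingers, on their centre line; the grasp point (between the pads) lies 19 mm behind it; z points along the fingers, y is the line along which they close (so a half turn about z gives the same grasp; the last joint's range is limited). The gripper opens to 87 mm and grips with 3 to 60 N. Pads are 19 mm wide; open, the fingers measure 117 mm over their backs; the gripper's body (75 mm by 190 mm) begins 51 mm behind the grasp point.
Start: joints at [67.271, 18.392, -4.016, 83.108, 1.295, 78.541, -3.26], TCP at [0.26, -0.596, 0.184] pointing down, gripper open.
Joint ranges: [-163.93, 163.93], [-17.29, 119.83], [-79.2, 71.16], [3.27, 140.29], [-89.18, 269.18], [5.43, 117.66], [-154.24, 154.24]. Speed limits (degrees/s): [147.25, 147.25, 180, 180, 180, 180, 180].

INTERFACE

Orientations are given as [roll, pitch, yaw] about the fixed x, y, z axes, in that order (R = Rz(yaw) Ry(pitch) Rx(roll)).
In Python, from cell import telemetry, cams, env gives the robot as it stands.
- The arm moves only by the tool arm_command, never from a script. Its argument "series" is text: rows parted by semicolons, each of 5 numbers parted by spaces: the shift along the tool's x, y, z in mm, then the turn about the tool's z in rad, then the closure in counts, from 0 (fully open) to 255 (shut). A call has 1 to 20 rows; each row shifts and turns the commanded pose from where the row before left it, along the tool's axes as they then stand; what a row does not reach is not made up. A row lasts 1/12 s, in which the tool goes at most 41.7 mm and 7.16 degrees, less where a joint would pass 70% of its speed; a pose out of reach is approached as far as the arm can. A call is refused whole if a number of a shift passes 41.7 or a number of a turn 0.125, either way. A call with a gripper value outside its range is refused whole. The fingers move at their own pace and stop on an object; "squeeze" is the grip in N (left out, the last holds). Time passes only in rows, so rows that do not move let the fingers close. It gives the time, the measured TCP pose, the force, the opening and the grip force at its end, in the units of the state.
- telemetry.get_obs(): the state, without advancing time (a new reading comes with each control period).
- cams.read_camera(name): name is "scene" or "side" or "wrist"; returns the picture (480x640x3 uint8, blue, green, red); there is no depth.
- cams.calibration(name): a dict with "K" (3x3 intrinsics, pixels), "origin" and "rotation" of the camera in the world; the wrist camera has in their place "hand_eye" (4x4, takes a point from camera to tool coordinates, whose origin is the TCP and whose axes are the flange's). Camera axes: x right, y down, z forward; pixel columns grow to the right and rows downward; lengths in m; the calibration is good to about 2 mm. A picture is of the moment at which its call begins: read the wrist's pose just before it. calibration takes no time and is no camera call.
- env.sign_off(): hands the job in; it is judged then, once.
The state is a dict: "time_s": time; "qpos": joint angles; "joint_velocities": joint speeds; "effort": joint torques, N m; "tool_pos": TCP position; "tool_rot": TCP orientation; "force": force on the tool from outside, world axes, zero at the start; "wrist_torque": the same for the moment, N m; "grip_width": finger opening in m; "grasp_force": force on a finger pad.
Only numpy, scipy, OpenCV 4.12 (cv2) and the standard library are available. Lean on these libraries where they do the work, as an engineer would, in place of code of your own. Each camera call takes 0.05 s, during which the arm holds its last target. There are 200 camera calls.

## Working session

There is one attempt and no reset: what is moved stays moved. The work goes in short steps, Python scripts to look and compute and a tool call to move; the robot and the scene stay as the last step left them, time stands still between calls to the robot, and variables do not carry over. Pictures are saved under pics/ and viewed, at most 10 in all, crops included, and the job is handed in when it is done.

Besides the shell and the picture viewer there is one more tool, called as name(argument=value, ...) on one line, values as JSON. arm_command: Moves the arm, as the interface text tells. Its arguments: {"type":"object","properties":{"series":{"type":"string"},"squeeze":{"type":"number"}},"required":["series"]}

```bash
mkdir -p pics; ls; python3 - <<'E'
from cell import telemetry,cams,env
import cv2,numpy as np
print(telemetry.get_obs())
for n in("scene","side"):
    cv2.imwrite(f"pics/{n}0.png",cams.read_camera(n)); c=cams.calibration(n); print(n,c)
print(cams.calibration("wrist"))
E
```

```text
pics
{'time_s': 0.0, 'qpos': array([67.27118685, 18.44017067, -4.01651977, 83.17583387,  1.29746295,
       78.54176249, -3.25808676]), 'joint_velocities': array([-0.06273033, -0.02620863, -0.01173924, -0.00909022,  0.05649632,
        0.04432521, -0.05371213]), 'effort': array([-2.17192942e-04, -4.91294825e+01, -4.04057242e-01, -3.12525415e+01,
       -6.37814845e-02,  4.38063231e-02,  1.86629118e-04]), 'tool_pos': array([ 0.25925431, -0.59535658,  0.182541  ]), 'tool_rot': array([-1.79887621e+02,  7.94447826e-03,  2.35419340e+01]), 'force': array([ 0.49767999,  0.0625838 , -0.18655522]), 'wrist_torque': array([-0.02596445,  0.00355072,  0.005755  ]), 'grasp_force': 0.0, 'grip_width': 0.08714387278131737}
scene {'K': array([[521.63543398,   0.        , 324.65523792],
       [  0.        , 521.63543398, 236.81402716],
       [  0.        ,   0.        ,   1.        ]]), 'origin': array([1.17333274, 0.61710703, 1.0736045 ]), 'rotation': array([-138.28502361,    0.51700379,  136.36374729])}
side {'K': array([[520.05739051,   0.        , 310.48443446],
       [  0.        , 520.05739051, 238.21078812],
       [  0.        ,   0.        ,   1.        ]]), 'origin': array([-0.03302957,  0.55297249,  0.87032088]), 'rotation': array([-133.13988981,    0.89320955, -134.43772384])}
{'K': array([[366.28563813,   0.        , 322.99586344],
       [  0.        , 366.28563813, 239.75221417],
       [  0.        ,   0.        ,   1.        ]]), 'hand_eye': array([[ 1.97352266e-04, -9.61989022e-01, -2.73088049e-01,
         7.52008575e-02],
       [ 9.99999412e-01, -1.01472752e-04,  1.08011985e-03,
        -2.48049063e-04],
       [-1.06677444e-03, -2.73088102e-01,  9.61988436e-01,
        -2.00754309e-01],
       [ 0.00000000e+00,  0.00000000e+00,  0.00000000e+00,
         1.00000000e+00]])}
```

View pics/scene0.png

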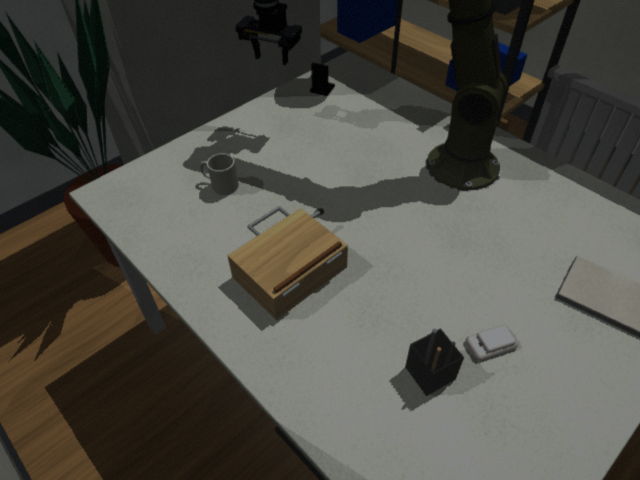

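View pics/side0.png

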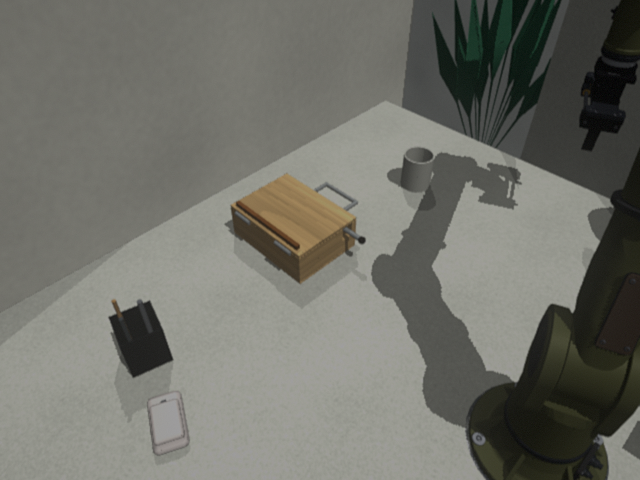

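The scene view shows the box at about (290,260), handle at (268,218) and stay ball at (320,211). In the side view the board top has corners near (232,207), (287,174), (357,214) and (300,247), with the handle at (337,195) and the ball at (362,240). I'll zoom both crops into one picture.

```bash
python3 - <<'E'
import cv2,numpy as np
a=cv2.imread("pics/scene0.png")[190:320,220:360]; b=cv2.imread("pics/side0.png")[165:295,225:375]
r=lambda i,f:cv2.resize(np.clip(i*1.5,0,255).astype('uint8'),None,fx=f,fy=f,interpolation=cv2.INTER_CUBIC)
o=np.hstack([r(a,2.75),r(b,2.75)]); print(o.shape)
cv2.imwrite("pics/crop0.png",o)
E
cat > h.py <<'E'
import numpy as np
from scipy.spatial.transform import Rotation as R
from cell import telemetry,cams
def cam(n):
    c=cams.calibration(n)
    return c["K"],np.array(c["origin"]),R.from_euler("xyz",c["rotation"],degrees=True).as_matrix()
def ray(n,px):
    K,o,M=cam(n); d=M@np.linalg.solve(K,[*px,1.]); return o,d/np.linalg.norm(d)
def plane(n,px,z):
    o,d=ray(n,px); return o+d*(z-o[2])/d[2]
def tri(pa,pb):
    (o,d),(p,e)=ray("scene",pa),ray("side",pb)
    s=np.linalg.lstsq(np.c_[d,-e],p-o,rcond=None)[0]; A,B=o+d*s[0],p+e*s[1]
    return (A+B)/2,np.linalg.norm(A-B)
E
```

```text
(358, 797, 3)
```

View pics/crop0.png

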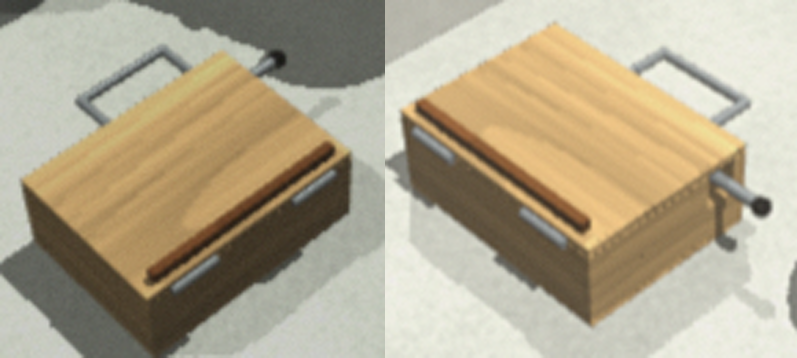

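The crop shows clear board corners, both handle corners and the black ball in both views. I'll turn these into world points now.

```bash
python3 - <<'E'
from h import *
np.set_printoptions(precision=4,suppress=True)
S={'ball':(320.7,211.5),'hf':(249.5,226.7),'hn':(279.3,208.2),'cnf':(301.8,208.9),'cff':(228,256.2),'cfh':(273.8,298.4),'cnh':(347.3,246)}
D={'ball':(362.1,240.3),'hf':(326.5,183.5),'hn':(357,202.5),'cnf':(355.9,218.5),'cff':(287.2,173),'cfh':(231.2,205.7),'cnh':(300.3,254.8)}
P={}
for k in S:
    P[k],e=tri(S[k],D[k]); print(k,P[k],round(e,4))
c=[P[k] for k in('cnf','cff','cfh','cnh')]
# stand-frame xy: fit
A=np.array([[-.12,-.09],[.12,-.09],[.12,.09],[-.12,.09],[-.165,-.06],[.02,-.132],[-.08,-.132]])
W=np.array([p[:2] for p in c]+[P['ball'][:2],P['hf'][:2],P['hn'][:2]])
a=A-A.mean(0);w=W-W.mean(0)
th=np.arctan2((a[:,0]*w[:,1]-a[:,1]*w[:,0]).sum(),(a*w).sum())
M=np.array([[np.cos(th),-np.sin(th)],[np.sin(th),np.cos(th)]]); t=W.mean(0)-M@A.mean(0)
print("yaw",np.degrees(th),"origin",t,"\nres mm",(W-A@M.T-t)*1e3)
f=lambda x,y:M@[x,y]+t
for n,x,y in(("hinge",0,.09),("hingeunderhandle",-.03,.09),("handle",-.03,-.132),("pivot",-.04,-.06),("tip",-.165,-.06)): print(n,f(x,y),np.hypot(*f(x,y)))
for n,px in(("mug",(418,170)),("tub",(140,340)),("mouse",(168,425))): print(n,plane("side",px,.05))
E
```

```text
ball [ 0.5023 -0.1162  0.0637] 0.0023
hf [ 0.6865 -0.1897  0.0852] 0.0035
hn [ 0.5854 -0.1901  0.0821] 0.0036
cnf [ 0.5462 -0.1428  0.0854] 0.0025
cff [ 0.7866 -0.1484  0.0868] 0.0056
cfh [0.787  0.0295 0.0865] 0.0007
cnh [0.551  0.0309 0.0853] 0.007
yaw -0.7382707104798941 origin [ 0.6678 -0.058 ] 
res mm [[-0.3888  3.6266]
 [-0.0193  1.1188]
 [-1.8773 -0.9743]
 [ 2.1192 -2.7086]
 [ 0.3332 -0.3937]
 [ 0.4858  0.4876]
 [-0.6526 -1.1564]]
hinge [0.6689 0.032 ] 0.6696833039710618
hingeunderhandle [0.6389 0.0324] 0.6397412193485259
handle [ 0.6361 -0.1896] 0.6637043765178012
pivot [ 0.627  -0.1174] 0.6378905619259979
tip [ 0.502  -0.1158] 0.5151866517525662
mug [ 0.5868 -0.4387  0.05  ]
tub [0.6301 0.3793 0.05  ]
mouse [0.4442 0.4373 0.05  ]
```

The fit is good: residuals are under 4 mm, heights agree, and the stand is at (0.668,-0.058) with yaw -0.74°. I'll square the tool to the stand, partly close the fingers and head for the handle.

arm_command(series="0 0 0 0.106 155;0 0 0 0.106 155;0 0 0 0.106 155;0 0 0 0.106 155;20 -22 0 0 155;20 -22 0 0 155;20 -22 0 0 155;20 -22 0 0 155;20 -22 0 0 155;20 -22 0 0 155;20 -22 0 0 155;20 -22 0 0 155;20 -22 0 0 155;20 -22 0 0 155;20 -22 0 0 155;20 -22 0 0 155;20 -22 0 0 155;20 -22 0 0 155;20 -22 0 0 155;20 -22 0 0 155", squeeze=15)

```text
time_s: 1.77
tool_pos: [0.5847, -0.247, 0.1831]
tool_rot: [-180.0, 0.0, -0.8]
force: [0.0, -0.2, -0.2]
grip_width: 0.0338
grasp_force: 0.0
```

```bash
cat >> h.py <<'E'
TH=np.radians(-0.74); ORG=np.array([.6678,-.058])
def stand(p):
    c,s=np.cos(TH),np.sin(TH); v=np.array(p[:2])-ORG
    return np.array([c*v[0]+s*v[1],-s*v[0]+c*v[1],p[2]])
def st():
    o=telemetry.get_obs(); print("t",round(o["time_s"],2),"tcp stand mm",np.round(stand(o["tool_pos"])*1e3,1),"rpy",np.round(o["tool_rot"],2),"F",np.round(o["force"],1),"w",round(o["grip_width"]*1e3,1),"g",round(o["grasp_force"],1)); return o
E
python3 -c "
from h import *; st()"
```

```text
t 1.77 tcp stand mm [ -80.7 -190.   183.1] rpy [-1.7999e+02  5.0000e-02 -7.6000e-01] F [ 0.  -0.2 -0.2] w 33.8 g 0.0
```

arm_command(series="16 -20 0 0 155;16 -20 0 0 155;18 -18 0 0 155;0 0 20 0 155;0 0 20 0 155;0 0 0 0 155;0 0 0 0 155")

```text
time_s: 2.35
tool_pos: [0.6336, -0.1909, 0.142]
tool_rot: [-180.0, 0.2, -0.8]
force: [-0.3, -0.5, 0.2]
grip_width: 0.0346
grasp_force: 0.0
```

```bash
python3 - <<'E'
from h import *; import cv2
o=st(); i=cams.read_camera("wrist"); cv2.imwrite("pics/w1.png",i)
E
```

```text
t 2.35 tcp stand mm [ -32.5 -133.3  142. ] rpy [-179.96    0.21   -0.77] F [-0.3 -0.5  0.2] w 34.6 g 0.0
```

View pics/w1.png

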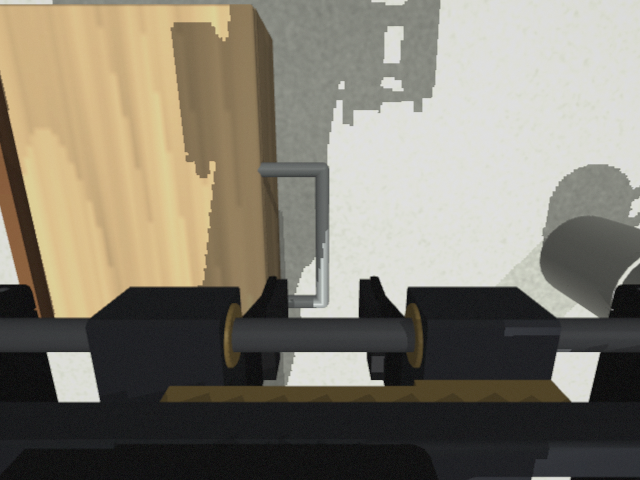

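The wrist view shows the handle bar at column 322, from row 168 to row 303, lying centrally between the fingers at columns 275–370. I'll check it against the bar height.

```bash
cat >> h.py <<'E'
def wplane(o,px,z):
    c=cams.calibration("wrist"); H=c["hand_eye"]; Rt=R.from_euler("xyz",o["tool_rot"],degrees=True).as_matrix()
    d=Rt@H[:3,:3]@np.linalg.solve(c["K"],[*px,1.]); p=o["tool_pos"]+Rt@H[:3,3]
    return p+d*(z-p[2])/d[2]
E
python3 - <<'E'
from h import *
o=st()
for px in((322,168),(322,303)): print(stand(wplane(o,px,.085))*1e3)
E
```

```text
t 2.4 tcp stand mm [ -31.5 -133.7  143.6] rpy [ 1.8e+02  5.0e-02 -8.0e-01] F [ 0.2 -0.3  0.3] w 34.3 g 0.0
[  22.03085859 -132.96022881   85.        ]
[ -80.87729804 -132.80404778   85.        ]
```

The wrist ray gives a bar y of -133 and a length of 103 mm, so it agrees. I'll descend and grip.

arm_command(series="0 0 20 0 155;0 0 20 0 155;0 0 20 0 155;0 0 17 0 155;0 0 0 0 155;0 0 0 0 255;0 0 0 0 255;0 0 0 0 255;0 0 0 0 255;0 0 0 0 255;0 0 0 0 255", squeeze=15)

```text
time_s: 3.32
tool_pos: [0.6353, -0.191, 0.0674]
tool_rot: [180.0, -0.1, -0.8]
force: [-0.1, 0.3, -0.1]
grip_width: 0.0036
grasp_force: 0.0
```

```bash
python3 - <<'E'
from h import *
o=st(); c=o
p=lambda a:np.array([90-222*np.cos(a)+5*np.sin(a),80+222*np.sin(a)+5*np.cos(a)])
q=[p(0)]
th=np.linspace(0,1.80,61); P=np.array([p(a) for a in th]); D=np.diff(P,axis=0)
print("; ".join(f"{-d[0]:.1f} {-d[1]:.1f}" for d in D))
E
```

```text
t 3.32 tcp stand mm [ -30.8 -133.4   67.4] rpy [ 1.7998e+02 -6.0000e-02 -7.5000e-01] F [-0.1  0.3 -0.1] w 3.6 g 0.0
-0.2 -6.7; -0.4 -6.6; -0.6 -6.6; -0.8 -6.6; -1.0 -6.6; -1.2 -6.5; -1.4 -6.5; -1.6 -6.5; -1.8 -6.4; -2.0 -6.3; -2.2 -6.3; -2.4 -6.2; -2.6 -6.1; -2.8 -6.1; -2.9 -6.0; -3.1 -5.9; -3.3 -5.8; -3.5 -5.7; -3.6 -5.6; -3.8 -5.5; -4.0 -5.4; -4.1 -5.2; -4.3 -5.1; -4.4 -5.0; -4.6 -4.8; -4.7 -4.7; -4.9 -4.6; -5.0 -4.4; -5.1 -4.3; -5.2 -4.1; -5.4 -3.9; -5.5 -3.8; -5.6 -3.6; -5.7 -3.4; -5.8 -3.3; -5.9 -3.1; -6.0 -2.9; -6.1 -2.7; -6.2 -2.6; -6.2 -2.4; -6.3 -2.2; -6.4 -2.0; -6.4 -1.8; -6.5 -1.6; -6.5 -1.4; -6.5 -1.2; -6.6 -1.0; -6.6 -0.8; -6.6 -0.6; -6.6 -0.4; -6.7 -0.2; -6.7 -0.0; -6.7 0.2; -6.7 0.4; -6.6 0.6; -6.6 0.8; -6.6 1.0; -6.6 1.2; -6.5 1.4; -6.5 1.6
```

The fingers read 3.6 mm with no grip force, but the bar is 10 mm thick. Something is off, so I'll look.

```bash
python3 - <<'E'
from h import *; import cv2
st(); a=cams.read_camera("side"); b=cams.read_camera("scene"); w=cams.read_camera("wrist"); st()
A=cv2.resize(a[110:290,280:440],(400,450)); B=cv2.resize(b[130:290,200:340],(400,450))
cv2.imwrite("pics/g1.png",np.clip(np.hstack([A,B])*1.4,0,255).astype('uint8')); cv2.imwrite("pics/w2.png",w)
E
```

```text
t 3.32 tcp stand mm [ -30.8 -133.4   67.4] rpy [ 1.7998e+02 -6.0000e-02 -7.5000e-01] F [-0.1  0.3 -0.1] w 3.6 g 0.0
t 3.47 tcp stand mm [ -31.1 -133.3   66.8] rpy [ 1.7999e+02 -1.0000e-02 -7.6000e-01] F [0.1 0.2 1.2] w 1.3 g 0.0
```

View pics/g1.png

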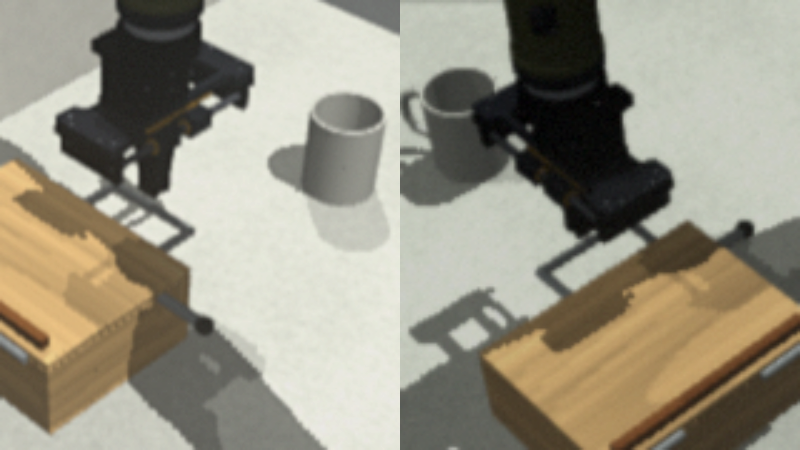

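Both fingers seem to be beyond or above the bar at about (155,190). I'll check the wrist picture.

View pics/w2.png

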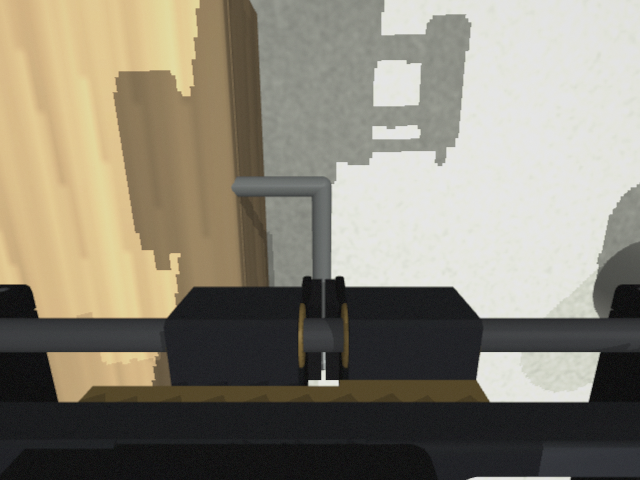

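```bash
python3 - <<'E'
from h import *; import cv2
o=st()
def proj(n,P):
    K,c,M=cam(n); q=K@(M.T@(np.array(P)-c)); return q[:2]/q[2]
t=o["tool_pos"]
for n,(x0,y0,sx,sy) in dict(side=(280,110,2.5,2.5),scene=(200,130,400/140,450/160)).items():
    for dz in(0,.019,.05,.07):
        p=proj(n,t+[0,0,dz]); print(n,dz,p.round(1),"crop",((p-[x0,y0])*[sx,sy]).round())
E
```

```text
t 3.47 tcp stand mm [ -31.1 -133.3   66.8] rpy [ 1.7999e+02 -1.0000e-02 -7.6000e-01] F [0.1 0.2 1.2] w 1.3 g 0.0
side 0 [341.4 198.8] crop [154. 222.]
side 0.019 [341.6 192.7] crop [154. 207.]
side 0.05 [341.9 182.5] crop [155. 181.]
side 0.07 [342.2 175.7] crop [155. 164.]
scene 0 [265.  220.7] crop [186. 255.]
scene 0.019 [264.3 215.7] crop [184. 241.]
scene 0.05 [263.2 207.4] crop [180. 218.]
scene 0.07 [262.4 201.9] crop [178. 202.]
```

```bash
python3 - <<'E'
from h import *; import cv2
b=cams.read_camera("side"); st()
g=cv2.cvtColor(b,cv2.COLOR_BGR2GRAY)
print("cols",list(range(330,354,2)))
for r in range(172,212): print(r,g[r,330:354:2])
E
```

```text
t 3.52 tcp stand mm [ -31.1 -133.2   66.7] rpy [179.99  -0.    -0.75] F [ 0.4 -0.  -0.3] w 1.0 g 0.0
cols [330, 332, 334, 336, 338, 340, 342, 344, 346, 348, 350, 352]
172 [125  74  35  36  31  30  33  32  29  60 163 164]
173 [ 85  35  44  31  29  28  29  31  26  73 163 163]
174 [ 42  46  81  30  29  29  28  31  28  83 166 162]
175 [ 41  79 131  35  29  30  29  31  27  90 166 162]
176 [ 76 128 156  42  28  30  29  31  26 106 166 165]
177 [125 160 159  43  29  29  29  32  27 127 166 163]
178 [152 164 159  50  31  28  31  30  29 141 165 162]
179 [157 164 162  60  27  30  29  30  26 154 165 163]
180 [144 164 163  61  27  30  30  32  28 158 165 165]
181 [115 163 163  61  28  29  32  32  27 158 166 164]
182 [100 148 163  62  30  31  28  32  32 159 164 164]
183 [ 88 111 146  62  27  30  33  29  34 158 163 165]
184 [ 79  86 106  55  28  33  32  31  33 158 165 163]
185 [ 71  75  87  52  28  27  30  28  40 156 164 164]
186 [ 61  70  84  69  38  29  26  37  81 158 165 166]
187 [ 56  63  75  80  63  38  27  78 135 162 164 164]
188 [ 58  55  68  75  82  63  45 125 164 165 165 165]
189 [ 78  55  5
[... 526 characters left out ...]
99 [161 111 100 132 166 165 165 163 141  84  53  68]
200 [133  88 128 161 165 162 163 165 164 129  74  58]
201 [ 95  93 156 167 164 161 162 163 165 159 120  63]
202 [ 82  96 151 166 166 163 163 164 164 167 155  71]
203 [ 82  86 118 156 167 165 165 164 161 160 138  65]
204 [ 78  78  82 124 164 166 163 164 161 135  83  57]
205 [ 68  69  73  83 142 163 165 165 144  88  55  57]
206 [ 65  66  65  62  97 143 165 153 106  57  52  85]
207 [ 66  67  65  63  67  96 145 118  67  53  65 127]
208 [ 66  67  66  64  63  66 104  76  54  63 111 157]
209 [ 67  67  67  66  66  61  67  58  57  88 153 167]
210 [ 63  66  66  69  67  66  64  65  65 126 165 166]
211 [ 61  64  67  68  69  69  66  66  75 138 164 164]
```

The finger tips show at side row 187 and wrist row 277, and both views put the real tips about 35 mm behind the reported TCP, above the bar. I'll take the tip as TCP minus 35 mm, so I open, go down 34 mm and grip again.

arm_command(series="0 0 0 0 155;0 0 0 0 155;0 0 0 0 155;0 0 0 0 155;0 0 0 0 155;0 0 8 0 155;0 0 9 0 155;0 0 9 0 155;0 0 8 0 155;0 0 0 0 155;0 0 0 0 255;0 0 0 0 255;0 0 0 0 255;0 0 0 0 255;0 0 0 0 255;0 0 0 0 255;0 0 0 0 255", squeeze=15)

```text
time_s: 4.93
tool_pos: [0.6354, -0.1901, 0.0332]
tool_rot: [-180.0, -0.0, -0.7]
force: [-0.8, 2.3, 2.5]
grip_width: 0.0095
grasp_force: 15.0
```

Gripped now, at 9.5 mm and 15 N. I'll swing along the arc.

arm_command(series="0 -0.2 -6.7 0 255;0 -0.4 -6.6 0 255;0 -0.6 -6.6 0 255;0 -0.8 -6.6 0 255;0 -1 -6.6 0 255;0 -1.2 -6.5 0 255;0 -1.4 -6.5 0 255;0 -1.6 -6.5 0 255;0 -1.8 -6.4 0 255;0 -2 -6.3 0 255")

```text
time_s: 5.77
tool_pos: [0.6354, -0.1792, 0.0986]
tool_rot: [-180.0, -0.0, -0.7]
force: [4.2, 2.5, -4.2]
grip_width: 0.0091
grasp_force: 15.0
```

```bash
python3 -c "
from h import *; st()"
```

```text
t 5.77 tcp stand mm [ -30.8 -121.6   98.6] rpy [-1.7997e+02 -4.0000e-02 -7.3000e-01] F [ 4.2  2.5 -4.2] w 9.1 g 15.0
```

arm_command(series="0 -2.2 -6.3 0 255;0 -2.4 -6.2 0 255;0 -2.6 -6.1 0 255;0 -2.8 -6.1 0 255;0 -2.9 -6.0 0 255;0 -3.1 -5.9 0 255;0 -3.3 -5.8 0 255;0 -3.5 -5.7 0 255;0 -3.6 -5.6 0 255;0 -3.8 -5.5 0 255;0 -4.0 -5.4 0 255;0 -4.1 -5.2 0 255;0 -4.3 -5.1 0 255;0 -4.4 -5.0 0 255;0 -4.6 -4.8 0 255;0 -4.7 -4.7 0 255;0 -4.9 -4.6 0 255;0 -5.0 -4.4 0 255;0 -5.1 -4.3 0 255;0 -5.2 -4.1 0 255")

```text
time_s: 7.43
tool_pos: [0.6364, -0.106, 0.2064]
tool_rot: [179.8, -0.1, -0.9]
force: [4.9, -2.2, -0.3]
grip_width: 0.0092
grasp_force: 15.0
```

arm_command(series="0 -5.4 -3.9 0 255;0 -5.5 -3.8 0 255;0 -5.6 -3.6 0 255;0 -5.7 -3.4 0 255;0 -5.8 -3.3 0 255;0 -5.9 -3.1 0 255;0 -6.0 -2.9 0 255;0 -6.1 -2.7 0 255;0 -6.2 -2.6 0 255;0 -6.2 -2.4 0 255;0 -6.3 -2.2 0 255;0 -6.4 -2.0 0 255;0 -6.4 -1.8 0 255;0 -6.5 -1.6 0 255;0 -6.5 -1.4 0 255;0 -6.5 -1.2 0 255;0 -6.6 -1.0 0 255;0 -6.6 -0.8 0 255;0 -6.6 -0.6 0 255;0 -6.6 -0.4 0 255")

```text
time_s: 9.1
tool_pos: [0.6381, 0.0191, 0.2523]
tool_rot: [179.9, -0.2, -0.8]
force: [1.7, -0.2, 5.2]
grip_width: 0.009
grasp_force: 15.0
```

```bash
python3 -c "
from h import *; st()"
```

```text
t 9.1 tcp stand mm [-30.7  76.7 252.3] rpy [ 1.7989e+02 -1.7000e-01 -8.4000e-01] F [ 1.7 -0.2  5.2] w 9.0 g 15.0
```

arm_command(series="0 -6.7 -0.2 0 255;0 -6.7 0 0 255;0 -6.7 0.2 0 255;0 -6.7 0.4 0 255;0 -6.6 0.6 0 255;0 -6.6 0.8 0 255;0 -6.6 1.0 0 255;0 -6.6 1.2 0 255;0 -6.5 1.4 0 255;0 -6.5 1.6 0 255;0 -3 0.8 0 255;0 0 0 0 255")

```text
time_s: 10.1
tool_pos: [0.639, 0.0913, 0.243]
tool_rot: [-179.9, -0.1, -0.6]
force: [2.9, 2.2, 7.5]
grip_width: 0.0093
grasp_force: 15.0
```

```bash
python3 -c "
from h import *; st()"
```

```text
t 10.1 tcp stand mm [-30.7 149.  243. ] rpy [-1.7991e+02 -1.3000e-01 -6.5000e-01] F [2.9 2.2 7.5] w 9.3 g 15.0
```

arm_command(series="0 0 0 0 150;0 0 0 0 150;0 0 0 0 150;0 0 0 0 150;0 0 0 0 150;0 0 0 0 150;0 0 -20 0 150;0 0 -20 0 150;0 0 -20 0 150;0 0 -20 0 150;0 0 0 0 150")

```text
time_s: 11.02
tool_pos: [0.6401, 0.0893, 0.3262]
tool_rot: [-180.0, -0.4, -0.8]
force: [0.5, -0.1, 0.5]
grip_width: 0.0357
grasp_force: 0.0
```

```bash
python3 - <<'E'
from h import *; import cv2
st(); a=cams.read_camera("side"); b=cams.read_camera("scene")
cv2.imwrite("pics/o1.png",np.hstack([cv2.resize(a,(400,300)),cv2.resize(b,(400,300))]))
E
```

```text
t 11.02 tcp stand mm [-29.6 147.  326.2] rpy [-179.96   -0.37   -0.79] F [ 0.5 -0.1  0.5] w 35.7 g 0.0
```

View pics/o1.png

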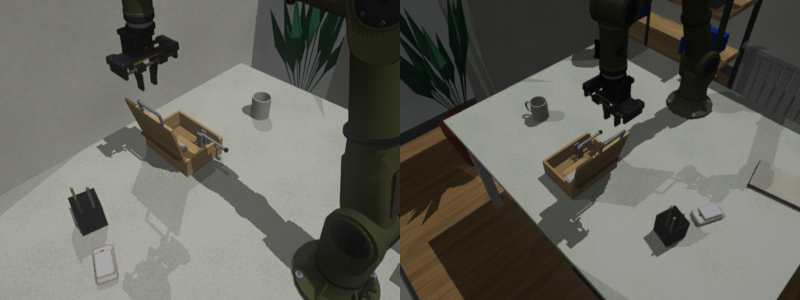

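The board leans open and nothing else has moved. Next I move over the stay's ball.

arm_command(series="-17 26 0 0 125;-17 26 0 0 125;-17 26 0 0 125;-17 26 0 0 125;-17 26 0 0 125;-17 26 0 0 125;-17 26 0 0 125;-16 25 0 0 125;0 0 30 0 125;0 0 30 0 125;0 0 30 0 125;0 0 30 0 125;0 0 30 0 125;0 0 30 0 125;0 0 30 0 125;0 0 0 0 125;0 0 0 0 125")

```text
time_s: 12.53
tool_pos: [0.4986, -0.1157, 0.1096]
tool_rot: [-179.9, 0.3, -0.8]
force: [-0.3, -0.5, 0.5]
grip_width: 0.0444
grasp_force: 0.0
```

```bash
python3 - <<'E'
from h import *; import cv2
o=st(); w=cams.read_camera("wrist"); cv2.imwrite("pics/w3.png",w)
g=cv2.cvtColor(w,cv2.COLOR_BGR2GRAY)
E
```

```text
t 12.53 tcp stand mm [-168.4  -59.9  109.6] rpy [-179.93    0.3    -0.77] F [-0.3 -0.5  0.5] w 44.4 g 0.0
```

View pics/w3.png

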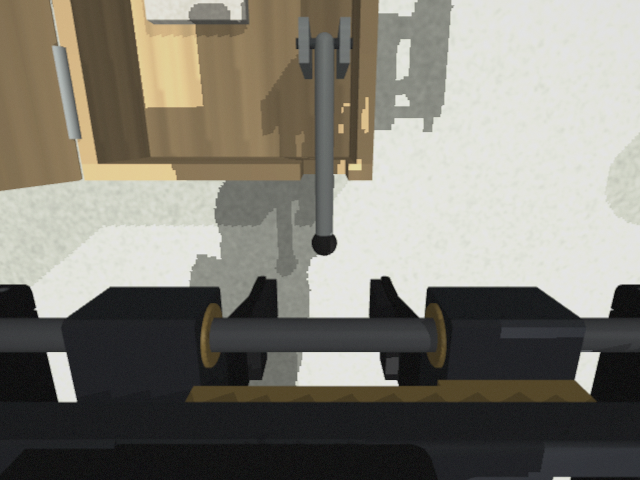

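The wrist view shows the ball at (324,243), centred between the fingers and at x ≈ -164.5 as predicted. I'll descend and grip lightly.

arm_command(series="3.5 0 20 0 125;0 0 20 0 125;0 0 20 0 125;0 0 20 0 125;0 0 15 0 125;0 0 0 0 125;0 0 0 0 255;0 0 0 0 255;0 0 0 0 255;0 0 0 0 255;0 0 0 0 255;0 0 0 0 255", squeeze=8)

```text
time_s: 13.58
tool_pos: [0.5051, -0.1163, 0.0175]
tool_rot: [180.0, -0.1, -0.8]
force: [-0.3, -0.8, 2.9]
grip_width: 0.0167
grasp_force: 8.0
```

```bash
python3 - <<'E'
from h import *
st()
th=np.linspace(0,1.72,37); P=125*np.c_[-np.cos(th),np.sin(th)]
print("; ".join(f"{d[0]:.1f} {-d[1]:.1f}" for d in np.diff(P,axis=0)))
E
```

```text
t 13.58 tcp stand mm [-161.9  -60.4   17.5] rpy [ 1.7996e+02 -9.0000e-02 -7.6000e-01] F [-0.3 -0.8  2.9] w 16.7 g 8.0
0.1 -6.0; 0.4 -6.0; 0.7 -5.9; 1.0 -5.9; 1.3 -5.8; 1.6 -5.8; 1.8 -5.7; 2.1 -5.6; 2.4 -5.5; 2.6 -5.4; 2.9 -5.2; 3.1 -5.1; 3.4 -4.9; 3.6 -4.8; 3.8 -4.6; 4.0 -4.4; 4.2 -4.2; 4.4 -4.0; 4.6 -3.8; 4.8 -3.6; 5.0 -3.3; 5.1 -3.1; 5.3 -2.8; 5.4 -2.6; 5.5 -2.3; 5.6 -2.1; 5.7 -1.8; 5.8 -1.5; 5.8 -1.2; 5.9 -1.0; 5.9 -0.7; 6.0 -0.4; 6.0 -0.1; 6.0 0.2; 6.0 0.5; 5.9 0.7
```

arm_command(series="0.1 0 -6 0 255;0.4 0 -6 0 255;0.7 0 -5.9 0 255;1 0 -5.9 0 255;1.3 0 -5.8 0 255;1.6 0 -5.8 0 255;1.8 0 -5.7 0 255;2.1 0 -5.6 0 255;2.4 0 -5.5 0 255;2.6 0 -5.4 0 255;2.9 0 -5.2 0 255;3.1 0 -5.1 0 255;3.4 0 -4.9 0 255;3.6 0 -4.8 0 255;3.8 0 -4.6 0 255;4 0 -4.4 0 255;4.2 0 -4.2 0 255;4.4 0 -4 0 255")

```text
time_s: 15.08
tool_pos: [0.548, -0.1168, 0.112]
tool_rot: [180.0, 0.0, -0.8]
force: [-2.6, -1.9, 1.1]
grip_width: 0.0167
grasp_force: 8.0
```

```bash
python3 -c "
from h import *; st()"
```

```text
t 15.08 tcp stand mm [-119.   -60.3  112. ] rpy [ 1.7998e+02  2.0000e-02 -7.6000e-01] F [-2.6 -1.9  1.1] w 16.7 g 8.0
```

Still gripped (width unchanged); continuing.

arm_command(series="4.6 0 -3.8 0 255;4.8 0 -3.6 0 255;5 0 -3.3 0 255;5.1 0 -3.1 0 255;5.3 0 -2.8 0 255;5.4 0 -2.6 0 255;5.5 0 -2.3 0 255;5.6 0 -2.1 0 255;5.7 0 -1.8 0 255;5.8 0 -1.5 0 255;5.8 0 -1.2 0 255;5.9 0 -1 0 255;5.9 0 -0.7 0 255;6 0 -0.4 0 255;6 0 -0.1 0 255;6 0 0.2 0 255;6 0 0.5 0 255;4 0 0.6 0 255;0 0 0 0 255")

```text
time_s: 16.67
tool_pos: [0.6479, -0.1181, 0.1407]
tool_rot: [180.0, -0.1, -0.8]
force: [0.2, -3.1, 4.8]
grip_width: 0.0171
grasp_force: 8.0
```

```bash
python3 -c "
from h import *; st()"
```

```text
t 16.67 tcp stand mm [-19.1 -60.4 140.7] rpy [ 1.7998e+02 -1.2000e-01 -7.5000e-01] F [ 0.2 -3.1  4.8] w 17.1 g 8.0
```

arm_command(series="0 0 0 0 150;0 0 0 0 150;0 0 0 0 150;0 0 0 0 150;0 0 0 0 150;0 0 -15 0 150;0 0 -25 0 150;0 0 -30 0 150;0 0 -30 0 150;0 0 -30 0 150;0 0 -30 0 150;0 0 -30 0 150;-6 -24 0 0 150;-6 -24 0 0 150;-6 -24 0 0 150;-6 -24 0 0 150;-6 -24 0 0 150;-6 -24 0 0 150;0 -24 0 0 150;0 -24 0 0 150")

```text
time_s: 18.33
tool_pos: [0.6121, 0.0761, 0.3306]
tool_rot: [-180.0, -0.0, -0.7]
force: [0.8, 0.3, -0.9]
grip_width: 0.0359
grasp_force: 0.0
```

arm_command(series="0 -24 0 0 150;0 0 0 0 150;0 0 0 0 150")

```text
time_s: 18.58
tool_pos: [0.6124, 0.101, 0.3302]
tool_rot: [-180.0, 0.0, -0.5]
force: [0.0, -1.0, 0.5]
grip_width: 0.0356
grasp_force: 0.0
```

```bash
python3 - <<'E'
from h import *; import cv2
o=st(); w=cams.read_camera("wrist"); a=cams.read_camera("side")
cv2.imwrite("pics/w4.png",np.vstack([cv2.resize(w,(400,300)),cv2.resize(a[120:300,200:440],(400,300))]))
E
```

```text
t 18.58 tcp stand mm [-57.4 158.2 330.2] rpy [-1.7996e+02  4.0000e-02 -5.2000e-01] F [ 0.  -1.   0.5] w 35.6 g 0.0
```

View pics/w4.png

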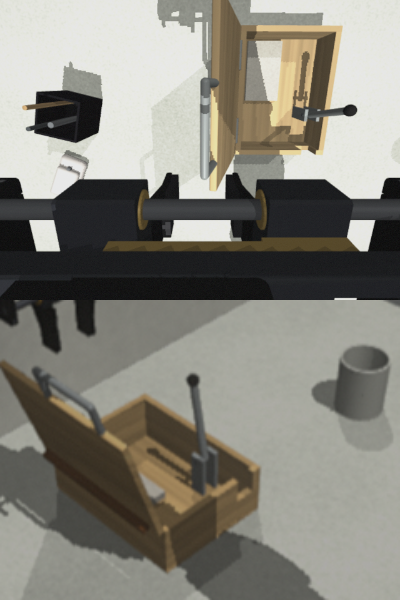

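The stay stands upright against its stop, and the board still leans open. The bar is at wrist column 330, about 4 mm to the -y side of the fingers' centre. I'll correct that, descend and grip.

arm_command(series="0 3.5 15 0 150;0 0 25 0 150;0 0 25 0 150;0 0 25 0 150;0 0 0 0 150;0 0 0 0 255;0 0 0 0 255;0 0 0 0 255;0 0 0 0 255;0 0 0 0 255;0 0 0 0 255", squeeze=15)

```text
time_s: 19.6
tool_pos: [0.6138, 0.0961, 0.2419]
tool_rot: [-179.9, -0.2, -0.7]
force: [0.8, 3.1, 2.7]
grip_width: 0.0093
grasp_force: 15.0
```

```bash
python3 - <<'E'
from h import *
st()
p=lambda a:np.array([90-222*np.cos(a)+5*np.sin(a),80+222*np.sin(a)+5*np.cos(a)])
print(p(1.85),p(.68))
th=np.linspace(1.85,.68,40); P=np.array([p(a) for a in th]); D=np.diff(P,axis=0)
print(";".join(f"0 {-d[0]:.1f} {-d[1]:.1f} 0 255" for d in D))
E
```

```text
t 19.6 tcp stand mm [-56.  153.4 241.9] rpy [-1.7993e+02 -1.6000e-01 -7.2000e-01] F [0.8 3.1 2.7] w 9.3 g 15.0
[155.98741081 292.02514383] [-79.47717844 223.47991493]
0 6.4 -1.9 0 255;0 6.4 -1.7 0 255;0 6.5 -1.5 0 255;0 6.5 -1.3 0 255;0 6.6 -1.1 0 255;0 6.6 -0.9 0 255;0 6.6 -0.7 0 255;0 6.6 -0.5 0 255;0 6.7 -0.3 0 255;0 6.7 -0.1 0 255;0 6.7 0.1 0 255;0 6.7 0.3 0 255;0 6.6 0.5 0 255;0 6.6 0.7 0 255;0 6.6 0.9 0 255;0 6.6 1.1 0 255;0 6.5 1.3 0 255;0 6.5 1.5 0 255;0 6.4 1.7 0 255;0 6.4 1.9 0 255;0 6.3 2.1 0 255;0 6.3 2.2 0 255;0 6.2 2.4 0 255;0 6.1 2.6 0 255;0 6.0 2.8 0 255;0 6.0 3.0 0 255;0 5.9 3.2 0 255;0 5.8 3.3 0 255;0 5.7 3.5 0 255;0 5.6 3.7 0 255;0 5.4 3.8 0 255;0 5.3 4.0 0 255;0 5.2 4.2 0 255;0 5.1 4.3 0 255;0 4.9 4.5 0 255;0 4.8 4.6 0 255;0 4.7 4.7 0 255;0 4.5 4.9 0 255;0 4.4 5.0 0 255
```

Gripped. Now I lower it along the arc at about 0.36 rad/s.

arm_command(series="0 6.4 -1.9 0 255;0 6.4 -1.7 0 255;0 6.5 -1.5 0 255;0 6.5 -1.3 0 255;0 6.6 -1.1 0 255;0 6.6 -0.9 0 255;0 6.6 -0.7 0 255;0 6.6 -0.5 0 255;0 6.7 -0.3 0 255;0 6.7 -0.1 0 255;0 6.7 0.1 0 255;0 6.7 0.3 0 255;0 6.6 0.5 0 255;0 6.6 0.7 0 255;0 6.6 0.9 0 255;0 6.6 1.1 0 255;0 6.5 1.3 0 255;0 6.5 1.5 0 255;0 6.4 1.7 0 255;0 6.4 1.9 0 255")

```text
time_s: 21.27
tool_pos: [0.6111, -0.0368, 0.2401]
tool_rot: [180.0, 0.0, -0.8]
force: [4.9, -0.4, -0.9]
grip_width: 0.0095
grasp_force: 15.0
```

arm_command(series="0 6.3 2.1 0 255;0 6.3 2.2 0 255;0 6.2 2.4 0 255;0 6.1 2.6 0 255;0 6.0 2.8 0 255;0 6.0 3.0 0 255;0 5.9 3.2 0 255;0 5.8 3.3 0 255;0 5.7 3.5 0 255;0 5.6 3.7 0 255;0 5.4 3.8 0 255;0 5.3 4.0 0 255;0 5.2 4.2 0 255;0 5.1 4.3 0 255;0 0 0 0 255")

```text
time_s: 22.52
tool_pos: [0.6098, -0.1185, 0.1939]
tool_rot: [180.0, 0.1, -0.8]
force: [3.7, -1.2, -1.3]
grip_width: 0.009
grasp_force: 15.0
```

```bash
python3 -c "
from h import *; st()"
```

```text
t 22.52 tcp stand mm [-57.2 -61.2 193.9] rpy [ 1.7998e+02  6.0000e-02 -8.5000e-01] F [ 3.7 -1.2 -1.3] w 9.0 g 15.0
```

arm_command(series="0 4 3.7 0 255;0 4 3.8 0 255;0 3 3 0 255;0 2 2 0 255;0 0 0 0 255;0 0 0 0 255")

```text
time_s: 23.02
tool_pos: [0.6097, -0.1301, 0.1826]
tool_rot: [180.0, 0.1, -0.8]
force: [0.6, -0.9, -1.5]
grip_width: 0.0092
grasp_force: 15.0
```

```bash
python3 -c "
from h import *; st()"
```

```text
t 23.02 tcp stand mm [-57.2 -72.9 182.6] rpy [ 1.8e+02  5.0e-02 -7.6e-01] F [ 0.6 -0.9 -1.5] w 9.2 g 15.0
```

arm_command(series="0 1.4 1.6 0 255;0 1.4 1.6 0 255;0 1.4 1.6 0 255;0 1.4 1.6 0 255;0 0 0 0 255;0 0 0 0 255")

```text
time_s: 23.52
tool_pos: [0.6096, -0.136, 0.1762]
tool_rot: [180.0, 0.0, -0.8]
force: [-1.1, -1.4, -1.0]
grip_width: 0.0096
grasp_force: 15.0
```

```bash
python3 -c "
from h import *; st()"
```

```text
t 23.52 tcp stand mm [-57.2 -78.7 176.2] rpy [ 1.7998e+02  4.0000e-02 -7.8000e-01] F [-1.1 -1.4 -1. ] w 9.6 g 15.0
```

arm_command(series="0 0.7 0.8 0 255;0 0.7 0.8 0 255;0 0 0 0 255;0 0 0 0 255")

```text
time_s: 23.85
tool_pos: [0.6096, -0.1372, 0.1747]
tool_rot: [180.0, 0.0, -0.8]
force: [-1.7, -1.3, -0.1]
grip_width: 0.0091
grasp_force: 15.0
```

arm_command(series="0 0.7 0.8 0 255;0 0.7 0.8 0 255;0 0 0 0 255;0 0 0 0 255")

```text
time_s: 24.18
tool_pos: [0.6096, -0.1385, 0.173]
tool_rot: [180.0, 0.0, -0.8]
force: [-2.0, -1.3, -0.7]
grip_width: 0.0092
grasp_force: 15.0
```

arm_command(series="0 0.7 0.8 0 255;0 0.7 0.8 0 255;0 0 0 0 255;0 0 0 0 255")

```text
time_s: 24.52
tool_pos: [0.6096, -0.1397, 0.1717]
tool_rot: [-180.0, 0.0, -0.8]
force: [-3.4, -0.7, 0.9]
grip_width: 0.0095
grasp_force: 15.0
```

arm_command(series="0 0.7 0.8 0 255;0 0.7 0.8 0 255;0 0 0 0 255;0 0 0 0 255")

```text
time_s: 24.85
tool_pos: [0.6097, -0.1403, 0.1707]
tool_rot: [-180.0, 0.0, -0.7]
force: [-5.2, 0.8, 3.7]
grip_width: 0.0093
grasp_force: 15.0
```

The force rises to +3.7 N, so the board is pressing on the stay. I'll ease off slightly, open a little and go straight up.

arm_command(series="0 -0.6 -0.7 0 255;0 0 0 0 255;0 0 0 0 185;0 0 0 0 185;0 0 0 0 185;0 0 0 0 185;0 0 0 0 185;0 0 -5 0 185;0 0 -8 0 185;0 0 -15 0 185;0 0 -20 0 185;0 0 -20 0 185;0 0 -20 0 185;0 0 -20 0 185;0 0 0 0 185;0 0 0 0 185;0 0 0 0 185")

```text
time_s: 26.27
tool_pos: [0.6097, -0.1406, 0.2784]
tool_rot: [180.0, 0.0, -0.8]
force: [-0.4, 0.2, -0.2]
grip_width: 0.0239
grasp_force: 0.0
```

```bash
python3 - <<'E'
from h import *; import cv2
st(); a=cams.read_camera("side"); b=cams.read_camera("scene")
cv2.imwrite("pics/f.png",np.hstack([cv2.resize(a[100:300,200:440],(400,333)),cv2.resize(b[150:330,190:406],(400,333))]))
E
```

```text
t 26.27 tcp stand mm [-57.  -83.3 278.4] rpy [ 1.8e+02  2.0e-02 -7.5e-01] F [-0.4  0.2 -0.2] w 23.9 g 0.0
```

View pics/f.png

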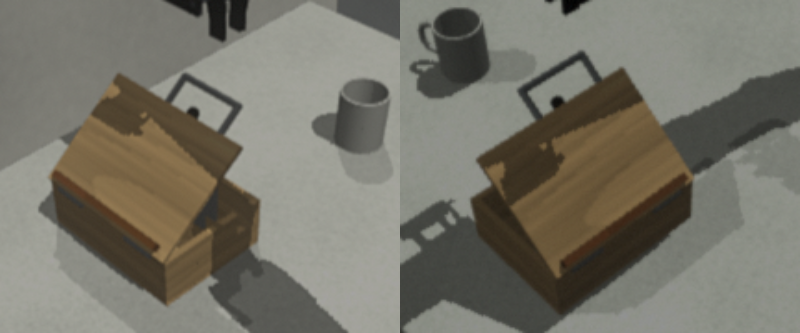

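The board rests sloping on the stay: the ball shows just past its free edge at (193,113) and (557,100). The gripper is well clear and the mug hasn't moved, so I'm handing in.

```bash
python3 -c "
from cell import env; print(env.sign_off())"
```

```text
the job is handed in; nothing more can be done
None
```

The job is handed in at about 26 s: the last picture shows the board sloping on the raised stay, the gripper clear and the mug in place; I last saw the mouse and pen tub undisturbed before the lowering, and no verdict came back.

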